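Seat the focus test rod against its sprung plunger

TASK

Pull the instrument drawer open by its handle, take out the focus test rod (the one with the flat black head) and put it foot down into the socket on the slit-lamp base. Press it down against the sprung plunger until its flange is firmly on the socket's rim, without ramming it, and finish like that: still holding the rod pressed down, not letting go. Leave the other two rods in the drawer and the other things on the table where they are.

Things in the scene. Friction and masses are not known exactly. Their poses are not given: they have to be found in the camera images.
- cabinet: Low light-grey drawer unit, fixed to the table: 240 mm deep (its x), 240 wide (its y), 125 tall. Origin: centre of its underside; its front faces its own -x, towards the robot. One drawer with a blue front 15 mm thick, 14 to 111 mm above the table, outer face 120 mm in front of the origin when shut.
- rack_mid (a point): Middle hole of the white rack in the drawer, on its top face, 56 mm above the table. Moves with the drawer; hidden while it is shut. The rack, 60 x 190 mm, has three holes in a row across the drawer (cabinet's y), 65 mm apart, 51 mm behind the inner face of the drawer front; each holds a rod.
- drawer (a joint): How far the drawer is pulled out along the cabinet's -x, m: 0 shut, 0.17 fully out. Slides with 1 to 2 N of friction and stays where it is left. At 0.15 or more the rods stand about 90 mm clear of the cabinet's top.
- drawer_handle (a point): Middle of the drawer's steel bar handle: a round bar 11 mm thick, 110 mm long across the drawer (the cabinet's y), centre line 45 mm in front of the drawer face and 94 mm above the table. Moves with the drawer.
- test_rod: The focus test rod: head a flat black blade 14 mm (its x) by 24 mm (its y), from 39 to 77 mm above the origin, turned up to 0.35 rad in the rack. Shaft 14 mm across, 34 mm long, tapered foot; steel flange 36 mm across, 5 mm thick; then the head. About 90 g. Origin: centre of the foot, z up. Stands in one of the three rack holes (any order), foot 22 mm above the table.
- blue_rod: Another rod, to be left in the drawer: round blue head 26 mm across, 30 mm tall. Shaft 14 mm across, 34 mm long, tapered foot; steel flange 36 mm across, 5 mm thick; then the head. About 90 g. Origin: centre of the foot, z up. Stands in one of the three rack holes (any order), foot 22 mm above the table.
- white_rod: Another rod, to be left in the drawer: round white head 25 mm across, 36 mm tall with a ball top. Shaft 14 mm across, 34 mm long, tapered foot; steel flange 36 mm across, 5 mm thick; then the head. About 90 g. Origin: centre of the foot, z up. Stands in one of the three rack holes (any order), foot 22 mm above the table.
- base: Slit-lamp base carriage with its arms taken off, light grey, fixed to the table, 200 mm (its x) by 214 mm (its y) over the rail covers, deck 26 mm above the table. Origin: centre of its underside. The socket stands in its middle; a black joystick 78 mm tall is at x -55, y -68 mm.
- socket: Aluminium socket block 52 x 52 mm, on the middle of the base, its top 80 mm above the table, with an upright bore 18 mm across, mouth chamfered by 3 mm. Its top face is the hard stop for the rod's flange. Origin: centre of its underside, 30 mm above the table.
- socket_rim (a point): Centre of the bore's mouth, on the socket's top face, 80 mm above the table.
- plunger (a joint): How far the brass sprung plunger in the bore is pressed down, m. 0 is at rest, its top 24 mm below the rim, so a rod set in stands with its flange 10 mm above the rim. Flange on the rim = 0.010. The spring pushes up with 3.2 N at 0 and 8 N at 0.010, and lifts the rod again when it is let go.
- drops: Eye-drop bottle (34 mm across, 75 mm tall, white, orange cap); a bystander, to be left alone; origin: centre of its underside.
- lens_case: Green lens case (85 x 45 x 26 mm); a bystander, to be left alone; origin: centre of its underside.
- magnifier: Black hand lens lying flat (about 135 x 56 x 12 mm); a bystander, to be left alone; origin: centre of its underside.
- mug: Blue mug (76 mm across, 85 mm tall); a bystander, to be left alone; origin: centre of its underside.

How it is judged (in metres and radians):
On the way, in this order (a step that is already met when the one before it is completed fails the run):
1. the drawer is pulled open (more than 60 mm) (value of joint drawer above 0.06 m), for 0.1 s.
2. the test rod is lifted clear of the drawer by the gripper (foot more than 85 mm above the table) (height (world z) of test_rod above 0.085 m and contact force between the fingers and test_rod above 0.5 N), for 0.1 s.
At the end, for the whole second after the job is handed in: Fingers holding the test rod (over 2 N), rod still, upright (0.1 rad), within 5 mm of the bore centre, foot 32.5 mm or more below the rim (34 = flange on rim), plunger down 8.5 mm or more and pushing back over 3 N, socket touched with 0.5 to 60 N (horizontal distance between test_rod and socket_rim below 0.005 m and z of test_rod in the frame of socket_rim below -0.0325 m and angle between test_rod's own z axis and vertical below 0.1 rad and value of joint plunger above 0.0085 m and contact force between test_rod and socket between 0.5 and 60 N and contact force between test_rod and plunger above 3 N and contact force between the fingers and test_rod above 2 N and linear speed of test_rod below 0.02 m/s); the arm keeps its last pose, push and grip.
It fails at once if the rod is rammed into the socket (over 80 N) (contact force between test_rod and socket above 80 N).
It fails at once if another rod is taken out of the rack or tipped (height (world z) of any of blue_rod, white_rod above 0.045 m or angle between any of blue_rod, white_rod's own z axis and vertical above 0.5 rad).
It fails at once if a bystander is moved more than 30 mm (distance of any of drops, lens_case, magnifier, mug from where it was at the start of the episode above 0.03 m).
It also fails if it takes over 64 s, if anything falls off the work surface, if the arm or the gripper's body presses on something with over 40 N, if the wrist force passes 120 N, or if a joint passes its speed limit or range.

ROBOT

A 6-joint arm with a two-finger parallel gripper is mounted at the origin on the work surface. World frame = base frame: x ahead of the robot, y to its left, z up, the work surface at z = 0. Lengths are in mm, angles in rad, forces in N, time in s.
With the tool pointing down it reaches from about 350 to 975 mm from the base axis. Payload 7.1 kg.
Tool frame: the origin (TCP) lies on the front face of the gripper's body, between the roots of the fingers; the fingertips stand 80 mm ahead of it and the grasp point (between the pads) lies 61 mm ahead of it (env.tips_ahead is the distance from the TCP to the fingertips, in mm); z points along the fingers, y is the direction in which the jaws open and shut (so a half turn about z gives the same grasp; the last joint's range is limited). The gripper opens to 88 mm and grips with 3 to 60 N. Pads are 20 mm wide; open, the fingers measure 115 mm over their backs; the gripper's body (75 mm by 178 mm) begins 61 mm behind the grasp point.
Start: joints at [-1.285, 0.423, 1.63, -0, 1.089, -0.019], TCP at [187.582, -596.17, 302.675] pointing down, gripper open.
Joint ranges: [-3, 3], [-0.9, 2.11], [0.09, 2.58], [-1.31, 4.45], [0.11, 2.69], [-2.54, 2.54]. Speed limits (rad/s): [2.39, 2.39, 3.01, 3.14, 3.14, 3.14].

INTERFACE

Orientations are given as a unit quaternion [x, y, z, w].
In Python, from station import env, set_gripper, viewer, workorder gives the robot as it stands. Calls block until the motion is done:
- env.reach(position, orientation): joint-space move of the TCP to a pose.
- env.move_l(position, rot=None, rate=150, f_stop=None): straight line of the TCP; rot=None keeps the orientation; rate is the mean speed in mm/s. With f_stop (N) it stops when the force on the tool has changed by that much, and returns True; else False.
- env.move_joints(angles): joint-space move.
- set_gripper(opening): finger opening in mm; the grip force is fixed at half the most; returns when the fingers have stopped.
- env.hold(seconds).
- env.ik(position, orientation): joint angles nearest the present ones, or None.
- env.read_state(): the state.
- viewer.camera(name): name is "side" or "top"; returns the picture (400x640x3 uint8, blue, green, red); there is no depth.
- viewer.camera_params(name): a dict with "fx", "fy", "cx", "cy" (pixels), "dist" ([k1, k2, p1, p2, k3] as OpenCV has them; the pictures are not rectified), "pose" (4x4, takes a point from camera to world coordinates). Camera axes: x right, y up, looking along -z (the intrinsics and any distortion apply to the point x, -y, -z); pixel columns grow to the right and rows downward; lengths in mm; the calibration is good to about 2 mm. A picture is of the moment at which its call begins. camera_params takes no time and is no camera call.
A pose or a line that the arm cannot do raises env.IKError and nothing moves.
- workorder.sign_off(): hands the job in, once; it reports no verdict.
The state is a dict: "time_s": time; "qpos": joint angles; "dq": joint speeds; "tau": joint torques, N m; "tool_pos": TCP position; "orientation": TCP orientation; "force": force on the tool from outside, world axes, zero at the start; "wrist_torque": the same for the moment, N m; "width": finger opening in mm.
Only numpy, scipy, OpenCV 4.12 (cv2) and the standard library are available. Lean on these libraries where they do the work, as an engineer would, in place of code of your own. Each camera call takes 0.05 s, during which the arm holds its last target.

## Working session

There is one attempt and no reset: what is moved stays moved. The work goes in short steps, each a Python script; the robot and the scene stay as the last script left them, time stands still between calls to the robot, and variables do not carry over. Pictures are saved under pics/ and viewed, and the job is handed in when it is done.

```bash
ls; mkdir -p pics; python3 - <<'E'
from station import env, set_gripper, viewer, workorder
import cv2
for n in("side","top"):
    cv2.imwrite(f"pics/{n}0.png",viewer.camera(n)); print(n,viewer.camera_params(n))
s=env.read_state(); print(s)
E
```

```text
pics
side {'fx': 461.1055867855636, 'fy': 461.1055867855636, 'cx': 325.8664241345909, 'cy': 208.07433643419137, 'dist': array([0.03780049, 0.        , 0.        , 0.        , 0.        ]), 'pose': array([[ 9.63115099e-01, -1.76117912e-01,  2.03449716e-01,
         8.23557478e+02],
       [ 2.68473784e-01,  5.77782436e-01, -7.70771875e-01,
        -1.01089409e+03],
       [ 1.81970611e-02,  7.96962946e-01,  6.03754030e-01,
         8.93119742e+02],
       [ 0.00000000e+00,  0.00000000e+00,  0.00000000e+00,
         1.00000000e+00]])}
top {'fx': 402.14091964535044, 'fy': 402.14091964535044, 'cx': 316.8045537387321, 'cy': 199.27088982229296, 'dist': array([-0.01300867,  0.        ,  0.        ,  0.        ,  0.        ]), 'pose': array([[-3.44561976e-03,  9.83356907e-01, -1.81651647e-01,
         3.28100769e+02],
       [-9.99988162e-01, -4.01237368e-03, -2.75261145e-03,
         1.72088261e+01],
       [-3.43565377e-03,  1.81640013e-01,  9.83359091e-01,
         1.26768987e+03],
       [ 0.00000000e+00,  0.00000000e+00,  0.00000000e+00,
         1.00000000e+00]])}
{'time_s': 0.1, 'qpos': array([-1.28498080e+00,  4.23758293e-01,  1.63060959e+00, -2.89452510e-06,
        1.08860393e+00, -1.89915889e-02]), 'dq': array([ 0.00045021, -0.00093335, -0.00126433,  0.00072397, -0.00105968,
        0.00156942]), 'tau': array([ 1.89884349e-04, -5.45614815e+01, -2.74324393e+01,  6.44834130e-02,
        1.88144093e-02, -2.26746579e-05]), 'tool_pos': array([ 187.48598113, -595.80283634,  301.98475031]), 'orientation': array([ 9.88408702e-01,  1.51814897e-01, -9.29958444e-05, -6.83280952e-04]), 'force': array([ 0.18714146, -1.21762025,  0.05682775]), 'wrist_torque': array([ 0.01957671, -0.00584109,  0.02180777]), 'width': 87.97602531133504}
```

View pics/side0.png

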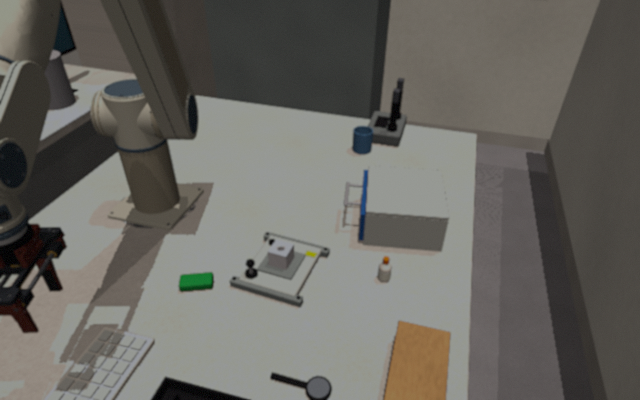

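View pics/top0.png

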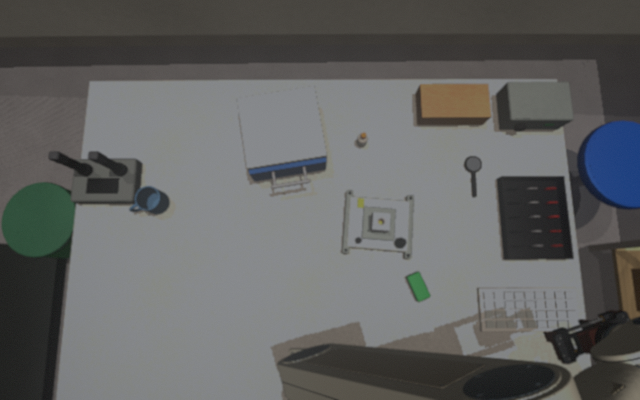

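The side view shows the cabinet at about (405,208), its handle at (347,205) and the socket at (281,250). In the top view the handle is at about (291,185), the socket at (380,221) and the cabinet top at (282,125). I'll enlarge these areas.

```bash
python3 - <<'E'
import cv2
a=cv2.imread('pics/top0.png')[75:275,220:430]; cv2.imwrite('pics/top0z.png',cv2.resize(a,None,fx=3.0,fy=3.0,interpolation=cv2.INTER_CUBIC))
a=cv2.imread('pics/side0.png')[155:310,225:455]; cv2.imwrite('pics/side0z.png',cv2.resize(a,None,fx=3.4,fy=3.4,interpolation=cv2.INTER_CUBIC))
E
```

```text
(no output)
```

View pics/top0z.png

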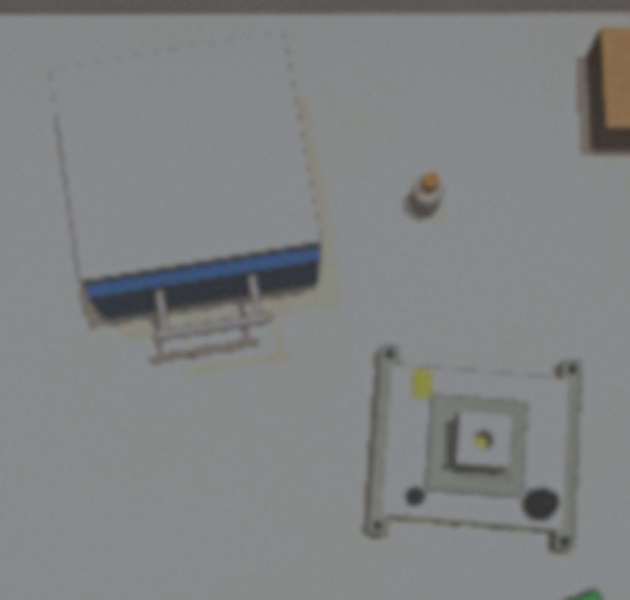

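View pics/side0z.png

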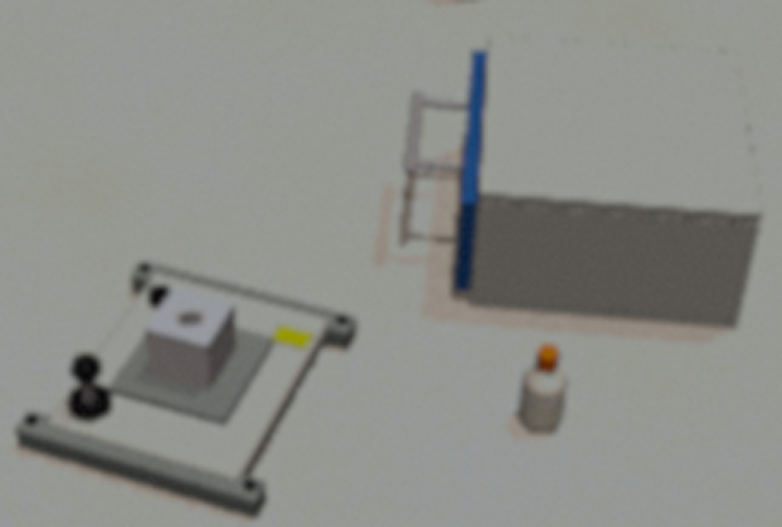

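```bash
cat > h.py <<'E'
import numpy as np, cv2
def ray(P,uv):
    K=np.array([[P['fx'],0,P['cx']],[0,P['fy'],P['cy']],[0,0,1]])
    n=cv2.undistortPoints(np.array(uv,float).reshape(-1,1,2),K,np.array(P['dist'],float)).reshape(-1,2)
    d=np.c_[n[:,0],-n[:,1],-np.ones(len(n))]@P['pose'][:3,:3].T
    return P['pose'][:3,3],d/np.linalg.norm(d,axis=1)[:,None]
def plane(P,uv,z):
    o,d=ray(P,uv); return o+d*((z-o[2])/d[:,2])[:,None]
def two(P1,a,P2,b):
    o1,d1=ray(P1,[a]);o2,d2=ray(P2,[b]);d1=d1[0];d2=d2[0]
    s=np.linalg.lstsq(np.c_[d1,-d2],o2-o1,rcond=None)[0]
    p,q=o1+s[0]*d1,o2+s[1]*d2
    return (p+q)/2,np.linalg.norm(p-q)
E
python3 - <<'E'
from station import viewer
from h import *
np.set_printoptions(precision=1,suppress=True)
T=viewer.camera_params('top');S=viewer.camera_params('side')
t=cv2.imread('pics/top0.png');s=cv2.imread('pics/side0.png')
h=cv2.cvtColor(t,cv2.COLOR_BGR2HSV)
m=cv2.inRange(h,(100,110,100),(125,255,255)); m[:,:225]=0;m[:,345:]=0;m[:75]=0;m[230:]=0
r=cv2.minAreaRect(cv2.findNonZero(m)); print('lit blue',m.sum()//255,r)
b=cv2.boxPoints(r); print(b, plane(T,b,111))
# handle ends, socket by hand + mask
z=lambda x,y:(x/3+220-1/3,y/3+75-1/3); zs=lambda x,y:(x/3.4+225-.35,y/3.4+155-.35)
hb=plane(T,[z(160,334),z(268,318)],99); print('handle bar',hb,np.linalg.norm(hb[0]-hb[1]),hb.mean(0))
print('bore top',plane(T,[z(484,440)],80),'side',plane(S,[zs(190,318)],80), two(T,z(484,440),S,zs(190,318)))
print('handle side ends',plane(S,[zs(417,97),zs(405,240)],94))
g=cv2.cvtColor(t,cv2.COLOR_BGR2GRAY); print(g[205:237:2,366:398:2])
E
```

```text
lit blue 290 ((287.0946350097656, 165.56756591796875), (3.7811765670776367, 75.29473114013672), 80.53767395019531)
[[249.6 169.9]
 [323.9 157.5]
 [324.5 161.2]
 [250.3 173.6]] [[631.3 219.5 111. ]
 [668.3  -1.2 111. ]
 [656.8  -3.  111. ]
 [619.9 217.3 111. ]]
handle bar [[584.7 150.7  99. ]
 [600.5  43.6  99. ]] 108.27400929078458 [592.6  97.1  99. ]
bore top [[ 480.  -170.1   80. ]] side [[ 482.8 -174.4   80. ]] (array([ 480.9, -170.5,   76. ]), np.float64(0.7174884903960682))
handle side ends [[583.5 151.5  94. ]
 [622.1 -51.4  94. ]]
[[130 135 136 136 136 136 135 138 137 137 136 137 137 137 137 137]
 [117 120 118 116 116 119 118 124 129 127 129 130 129 133 136 137]
 [120 120 118 118 118 119 118 117 115 115 116 116 116 117 117 129]
 [121 120 119 117 122 122 121 119 117 119 118 116 116 117 114 126]
 [120 121 115 101 134 136 135 135 134 132 132 128 121 116 117 132]
 [121 111  93  92 135 138 137 137 136 136 137 137 127 117 116 129]
 [120 100  75  94 134 137 136 130 131 137 136 137 127 117 112 128]
 [120 100  75  98 135 135 120  92  92 126 137 139 120 115 116 134]
 [120  99  73 101 136 136 126 117  87 112 137 137 120 115 121 137]
 [120  99  74 107 137 137 133 130 105 121 137 136 118 116 119 136]
 [121  99  74 111 136 137 137 133 130 136 136 136 119 117 116 135]
 [120 100  73 119 137 136 138 138 138 136 138 136 123 115 115 136]
 [118  94  73  97 110 116 122 123 124 129 128 131 121 117 117 136]
 [118  99  88  72  71  73  74  74  77  81  86 100 115 119 115 135]
 [121 121 118 110 105 103 105 103 100  92 102 105 113 119 122 137]
 [122 122 120 121 118 118 118 117 115 115 115 114 115 118 119 137]]
```

The cabinet yaw comes out at about 0.166 rad. The handle is at (592.6, 97.1) from the bar and (592.3, 99.4) from the blue strip, and its 108 mm measured length fits the given 110. So I'll go and pull the drawer.

```bash
cat >> h.py <<'E'
from scipy.spatial.transform import Rotation as R
def down(psi):
    c,s=np.cos(psi),np.sin(psi)
    return R.from_matrix(np.array([[-s,c,0],[c,s,0],[0,0,-1]])).as_quat()   # cols: x=(-s,c,0) y=(c,s,0)
E
python3 - <<'E'
from station import env,set_gripper,viewer
from h import *
np.set_printoptions(precision=2,suppress=True)
print(R.from_quat(down(.166)).as_matrix())
q=down(.166)
set_gripper(34)
env.reach([592.5,98.3,250],q); print(env.read_state()['qpos'])
r=env.move_l([592.5,98.3,154],rate=100,f_stop=8)
s=env.read_state(); print(r,s['tool_pos'],s['force'],s['width'],s['time_s'])
cv2.imwrite('pics/s1.png',viewer.camera('side'))
E
```

```text
[[-0.17  0.99  0.  ]
 [ 0.99  0.17  0.  ]
 [ 0.    0.   -1.  ]]
[ 0.14  0.45  1.72 -0.    0.97 -0.02]
False [592.95  98.39 154.61] [ 0.37  0.21 -0.62] 33.948593624879926 4.9917
```

```bash
python3 -c "
import cv2
a=cv2.imread('pics/s1.png')[100:300,250:470];cv2.imwrite('pics/s1z.png',cv2.resize(a,None,fx=3,fy=3))"
```

```text
(no output)
```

View pics/s1z.png

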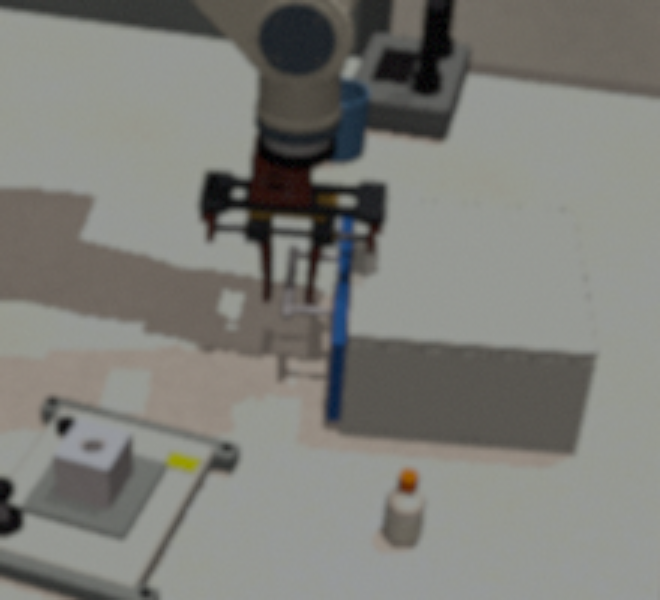

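The bar, at about (288,290) in the zoom, sits between the two fingers at (267,290) and (312,295). I'll close and pull.

```bash
python3 - <<'E'
from station import env,set_gripper,viewer
from h import *
np.set_printoptions(precision=2,suppress=True)
set_gripper(4); s=env.read_state(); print(s['width'],s['force'],s['tool_pos'])
p=s['tool_pos']; d=np.array([-np.cos(.166),-np.sin(.166),0])
r=env.move_l(p+165*d,rate=100,f_stop=25)
s=env.read_state(); print(r,s['tool_pos'],s['force'],s['width'])
set_gripper(36); p=env.read_state()['tool_pos']
env.move_l([p[0],p[1],240],rate=150)
s=env.read_state();print(s['width'],s['force'],s['time_s'])
env.reach([400,-320,300],down(-.6))
for n in("side","top"): cv2.imwrite(f"pics/{n}2.png",viewer.camera(n))
a=cv2.imread('pics/top2.png')[90:290,220:430];cv2.imwrite('pics/top2z.png',cv2.resize(a,None,fx=3,fy=3,interpolation=cv2.INTER_CUBIC))
a=cv2.imread('pics/side2.png')[145:295,230:450];cv2.imwrite('pics/side2z.png',cv2.resize(a,None,fx=3.6,fy=3.6,interpolation=cv2.INTER_CUBIC))
E
```

```text
10.195008127777799 [-0.14 -0.81  2.07] [592.8   98.36 154.32]
False [430.01  71.22 154.27] [-1.73  4.05  6.25] 10.493209721364689
35.64703560205797 [-0.9   0.44  0.41] 8.675
```

View pics/top2z.png

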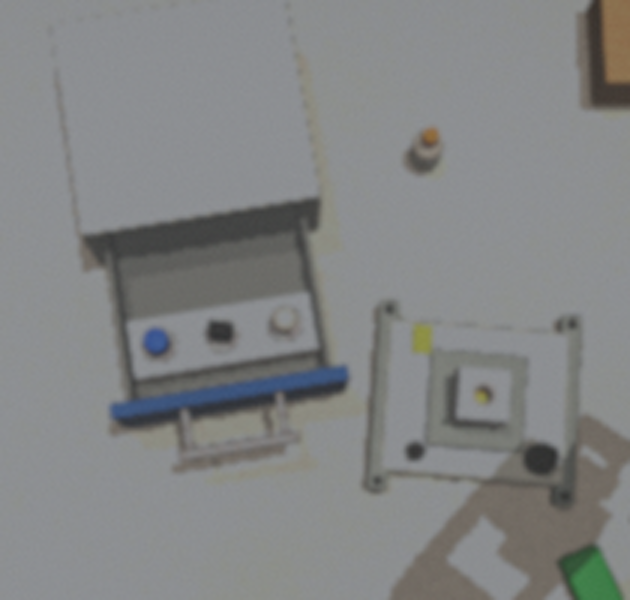

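View pics/side2z.png

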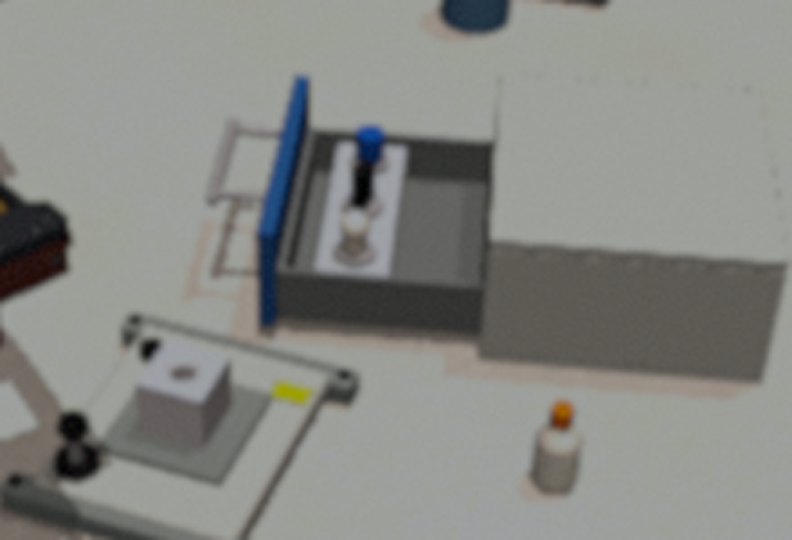

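The drawer is open. The top zoom shows the blue rod at (156,341), the black head of the test rod in the middle hole at (220,331), and the white rod at (285,320). I'll measure the black head and the socket more closely.

```bash
python3 - <<'E'
from station import viewer
from h import *
np.set_printoptions(precision=1,suppress=True,linewidth=200)
T=viewer.camera_params('top');S=viewer.camera_params('side')
t=cv2.imread('pics/top2.png');s=cv2.imread('pics/side2.png')
g=cv2.cvtColor(t,cv2.COLOR_BGR2GRAY)
def sub(im,x0,x1,y0,y1,k=8): return cv2.resize(im[y0:y1,x0:x1],None,fx=k,fy=k,interpolation=cv2.INTER_CUBIC)
def back(p,x0,y0,k=8): return (np.array(p)+.5)/k-.5+[x0,y0]
# black head
x0,y0=282,190; a=sub(g,x0,304,y0,211)
m=cv2.inRange(a,0,70); c=max(cv2.findContours(m,0,2)[0],key=cv2.contourArea)
r=cv2.minAreaRect(c); box=back(cv2.boxPoints(r),x0,y0)
for z in (99,61):
  B=plane(T,box,z); print('head box z',z,B[:,:2].tolist(),'ctr',B.mean(0),'sides',np.linalg.norm(B[1]-B[0]),np.linalg.norm(B[2]-B[1]))
print('px',back(r[0],x0,y0),a.min())
# white rod & blue rod centroids
h=cv2.cvtColor(t,cv2.COLOR_BGR2HSV); mb=cv2.inRange(h,(100,110,60),(125,255,255)); mb[:, :262]=0; mb[:,282:]=0; mb[:195]=0; mb[212:]=0
bl=cv2.findNonZero(mb).reshape(-1,2).mean(0); print('blue',bl,plane(T,[bl],85))
w=(285/3+220-.33,320/3+90-.33); print('white',plane(T,[w],92))
# blue strip
mb=cv2.inRange(h,(100,110,90),(125,255,255)); mb[:,:250]=0;mb[:,345:]=0;mb[:208]=0;mb[240:]=0
r=cv2.minAreaRect(cv2.findNonZero(mb)); print('strip',r,plane(T,cv2.boxPoints(r),111),plane(T,[r[0]],111))
# socket top face: bright top, top view
x0,y0=364,200; a=sub(g,x0,398,y0,240); m=cv2.inRange(a,128,255); m[:,:40]=0
cs=[c for c in cv2.findContours(m,0,2)[0] if cv2.contourArea(c)>8000]
for c in cs:
  r=cv2.minAreaRect(c); B=plane(T,back(cv2.boxPoints(r),x0,y0),80); print('sock',r[1],B.mean(0),np.linalg.norm(B[1]-B[0]),np.linalg.norm(B[2]-B[1]))
cv2.imwrite('pics/sockT.png',np.hstack([a,m]))
g2=cv2.cvtColor(s,cv2.COLOR_BGR2GRAY); cv2.imwrite('pics/sockS.png',sub(s,255,305,230,280,12))
E
```

```text
head box z 99 [[534.1804212594682, 102.05675122151686], [550.7217063604024, 100.57593203359265], [548.44211450548, 79.02444921079154], [531.9135907771907, 80.55890061945243]] ctr [541.3  90.6  99. ] sides 16.607436233739218 21.67170853639647
head box z 61 [[540.8811098038918, 104.8155850685152], [557.9602354839503, 103.2866169825609], [555.6065226042141, 81.03438679148276], [538.5405732333677, 82.61873095208136]] ctr [548.2  92.9  61. ] sides 17.14742771972229 22.376365048795698
px [293.1 200.3] 49
blue [271.7 203.1] [[535.5 155.2  85. ]]
white [[554.2  26.8  92. ]]
strip ((296.0730285644531, 220.4249267578125), (4.157784938812256, 77.273193359375), 80.2475814819336) [[467.  191.9 111. ]
 [504.4 -28.8 111. ]
 [492.4 -30.8 111. ]
 [455.1 189.6 111. ]] [[479.7  80.7 111. ]]
sock (143.095947265625, 141.7352752685547) [ 483.2 -171.9   80. ] 53.21579384303932 53.30597421103933
sock (288.0, 231.0) [ 491.7 -176.4   80. ] 86.70551204070559 108.19486692963504
```

View pics/sockT.png

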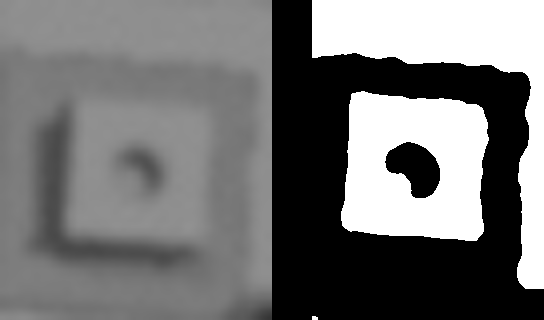

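View pics/sockS.png

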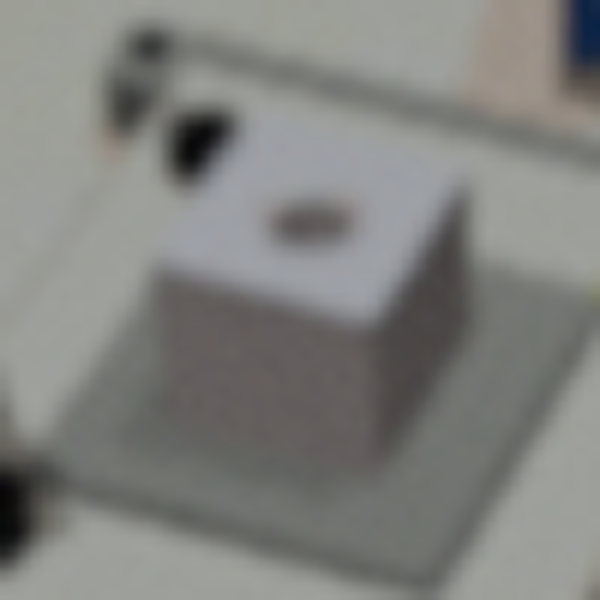

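```bash
python3 - <<'E'
from station import viewer
from h import *
np.set_printoptions(precision=2,suppress=True,linewidth=200)
S=viewer.camera_params('side');T=viewer.camera_params('top')
k=lambda p:(np.array(p)+.5)/12-.5+[255,230]
c=plane(S,k([(245,118),(465,182),(380,325),(160,268)]),80)
print(c.mean(0),np.linalg.norm(np.diff(c,axis=0),axis=1),'hole',plane(S,k([(312,218)]),80))
t=cv2.imread('pics/top2.png')
g=cv2.cvtColor(t,cv2.COLOR_BGR2GRAY)
w=np.clip(115-g[193:208,286:301].astype(float),0,None); 
for th in(80,90,100):
  m=cv2.inRange(cv2.resize(g[191:210,284:303],None,fx=8,fy=8,interpolation=cv2.INTER_CUBIC),0,th)
  c=max(cv2.findContours(m,0,2)[0],key=cv2.contourArea); mu=cv2.moments(c)
  print(th,mu['m00']/64,'px axis ang',.5*np.arctan2(2*mu['mu11'],mu['mu20']-mu['mu02']),cv2.minAreaRect(c))
a=cv2.resize(t[185:218,255:330],None,fx=10,fy=10,interpolation=cv2.INTER_CUBIC);cv2.imwrite('pics/rodsz.png',cv2.convertScaleAbs(a,alpha=1.6))
E
```

```text
[ 482.77 -173.87   80.  ] [54.04 48.49 51.36] hole [[ 482.23 -172.72   80.  ]]
80 42.6015625 px axis ang 0.1760838827586786 ((75.86207580566406, 77.65518188476562), (63.94502639770508, 49.32902145385742), 4.763641834259033)
90 50.1796875 px axis ang 0.17359195431430627 ((75.41877746582031, 78.13705444335938), (68.68215942382812, 54.2190055847168), 4.085616588592529)
100 58.6953125 px axis ang 0.15026514641183464 ((75.39018249511719, 78.23260498046875), (74.75814819335938, 58.46944046020508), 4.23639440536499)
```

View pics/rodsz.png

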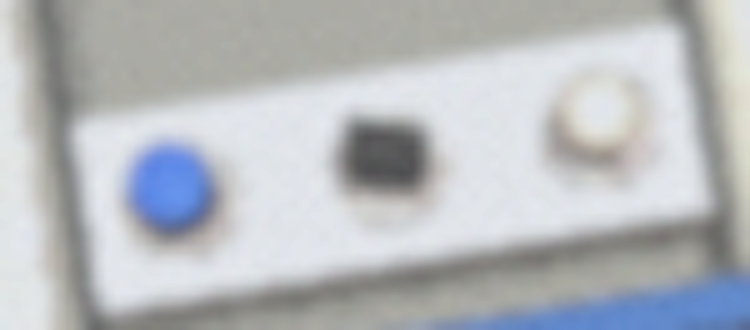

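The blade is yawed about -0.12 rad in the world frame. Three socket readings agree within 2 mm, at about (482.8, -172.7), and the face sizes fit 52 mm. The rod is at about (540.5, 90.4): the head reading gives 541.3, and the handle and drawer geometry gives 539.5. Next I'll grasp it.

```bash
python3 - <<'E'
from station import env,set_gripper,viewer
from h import *
np.set_printoptions(precision=2,suppress=True)
q=down(-.12)
set_gripper(42)
env.reach([540.5,90.4,240],q)
r=env.move_l([540.5,90.4,143.5],rate=90,f_stop=6)
s=env.read_state(); print(r,s['tool_pos'],s['force'],s['time_s'])
cv2.imwrite('pics/s3.png',viewer.camera('side'))
a=cv2.imread('pics/s3.png')[110:270,250:430];cv2.imwrite('pics/s3z.png',cv2.resize(a,None,fx=3.7,fy=3.7,interpolation=cv2.INTER_CUBIC))
E
```

```text
False [540.9   90.47 144.05] [ 0.23  0.34 -0.53] 13.425
```

View pics/s3z.png

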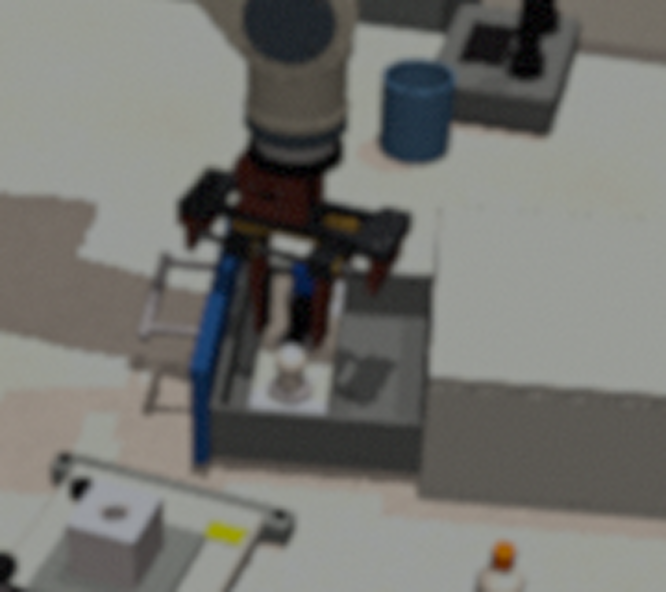

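```bash
python3 - <<'E'
import cv2
a=cv2.imread('pics/s3.png')[170:225,305:355];cv2.imwrite('pics/s3y.png',cv2.convertScaleAbs(cv2.resize(a,None,fx=11,fy=11,interpolation=cv2.INTER_CUBIC),alpha=1.8))
E
```

```text
(no output)
```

View pics/s3y.png

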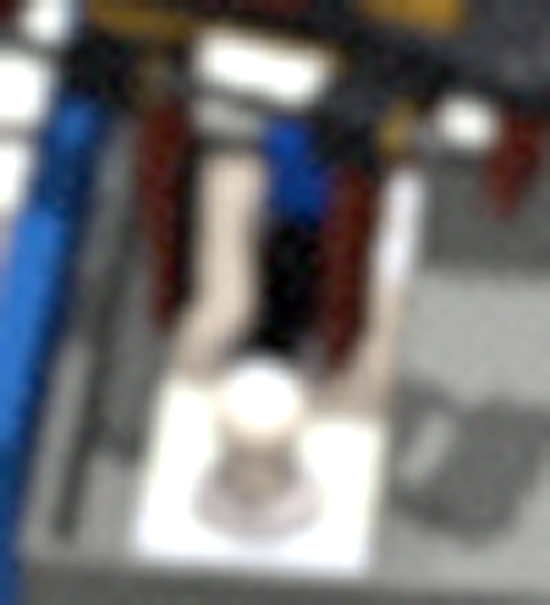

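```bash
python3 - <<'E'
from station import viewer
from h import *
np.set_printoptions(precision=2,suppress=True)
S=viewer.camera_params('side');T=viewer.camera_params('top')
s=cv2.imread('pics/side2.png')
g=cv2.resize(cv2.cvtColor(s,cv2.COLOR_BGR2GRAY)[180:215,320:345],None,fx=8,fy=8,interpolation=cv2.INTER_CUBIC)
m=cv2.inRange(g,0,70)
for th in (45,60,80):
  m=cv2.inRange(g,0,th);c=max(cv2.findContours(m,0,2)[0],key=cv2.contourArea); mu=cv2.moments(c)
  p=(np.array([mu['m10'],mu['m01']])/mu['m00']+.5)/8-.5+[320,180]
  x,y,w,hh=cv2.boundingRect(c); print(th,'centroid',p,'bbox',x/8+320,y/8+180,w/8,hh/8,'at z=80',plane(S,[p],80))
# fingers in s3: gap centre at z of pads, predicted pixel of grasp pt
import numpy as np
def proj(P,X):
    pc=np.linalg.inv(P['pose'])@np.r_[X,1]; v=np.array([pc[0],-pc[1],-pc[2]])
    K=np.array([[P['fx'],0,P['cx']],[0,P['fy'],P['cy']],[0,0,1]])
    return cv2.projectPoints(v.reshape(1,1,3),np.zeros(3),np.zeros(3),K,P['dist'])[0].ravel()
print('side px of (540.9,90.5,80):',proj(S,[540.9,90.5,80]),' front gap edges', [((proj(S,[540.9+dx*.993+ -10*.12,90.5-dx*.12-10,80])-[305,170])*11) for dx in(-21,21)])
E
```

```text
45 centroid [331.08 191.81] bbox 328.25 183.375 8.0 18.875 at z=80 [[542.7  111.31  80.  ]]
60 centroid [331.22 190.96] bbox 327.75 182.5 9.875 20.0 at z=80 [[541.92 115.85  80.  ]]
80 centroid [331.05 189.18] bbox 320.0 181.0 25.0 21.875 at z=80 [[538.94 124.92  80.  ]]
side px of (540.9,90.5,80): [328.73 195.49]  front gap edges [array([176.56, 281.91]), array([318.37, 318.28])]
```

The side view shows the blade about 5 mm towards the +x finger, so I'll shift by 4 mm and look again before closing.

```bash
python3 - <<'E'
from station import env,set_gripper,viewer
from h import *
np.set_printoptions(precision=2,suppress=True)
r=env.move_l([544.5,90.0,143.5],rate=40,f_stop=5)
s=env.read_state(); print(r,s['tool_pos'],s['force'],s['time_s'])
cv2.imwrite('pics/s4.png',viewer.camera('side'));cv2.imwrite('pics/t4.png',viewer.camera('top'))
a=cv2.imread('pics/s4.png')[170:225,305:355];a=cv2.resize(a,None,fx=8,fy=8,interpolation=cv2.INTER_CUBIC)
b=cv2.imread('pics/t4.png')[175:230,268:318];b=cv2.resize(b,None,fx=8,fy=8,interpolation=cv2.INTER_CUBIC)
cv2.imwrite('pics/s4y.png',cv2.convertScaleAbs(np.hstack([a,b])[:, :800],alpha=1.8))
E
```

```text
False [545.03  90.01 143.89] [-0.08  0.67 -0.42] 13.725
```

View pics/s4y.png

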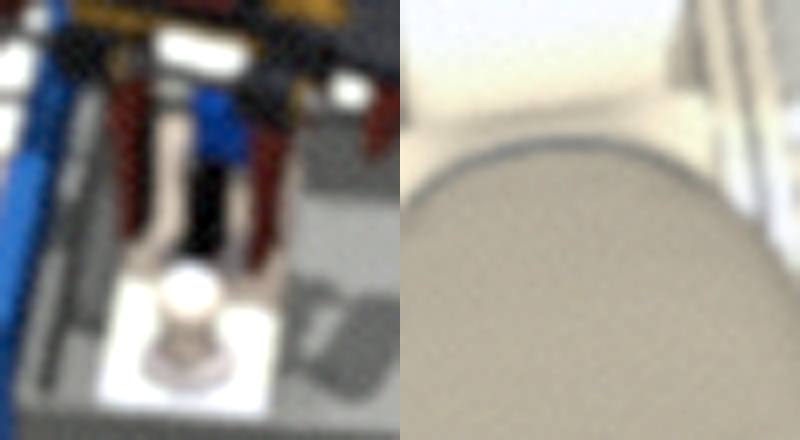

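The blade, at columns 187–225, is now nearly centred in the gap, at 145–250. I'll grip and lift.

```bash
python3 - <<'E'
from station import env,set_gripper,viewer
from h import *
np.set_printoptions(precision=2,suppress=True)
f=lambda k:print(k,*[env.read_state()[x] for x in('tool_pos','force','wrist_torque','width','time_s')])
f('pre'); set_gripper(8); f('closed')
p=env.read_state()['tool_pos']
env.move_l([p[0],p[1],p[2]+15],rate=60); f('up15')
env.move_l([p[0],p[1],265],rate=120); f('up')
cv2.imwrite('pics/s5.png',viewer.camera('side'))
a=cv2.imread('pics/s5.png')[60:270,240:460];cv2.imwrite('pics/s5z.png',cv2.convertScaleAbs(cv2.resize(a,None,fx=2.8,fy=2.8,interpolation=cv2.INTER_CUBIC),alpha=1.4))
E
```

```text
pre [544.61  89.99 143.66] [-0.63  0.55 -0.31] [-0.03 -0.16 -0.02] 42.075482703004155 13.825
closed [544.54  90.02 143.49] [-0.35 -0.19 -0.34] [-0.07 -0.07 -0.  ] 13.925413322752163 14.375
up15 [544.77  90.06 159.12] [-0.44  0.05  0.17] [-0.06 -0.04 -0.02] 13.961863387107664 14.775
up [544.08  89.92 264.27] [ 0.31 -0.16 -1.34] [-0.07 -0.05  0.03] 13.844682934323766 15.8167
```

View pics/s5z.png

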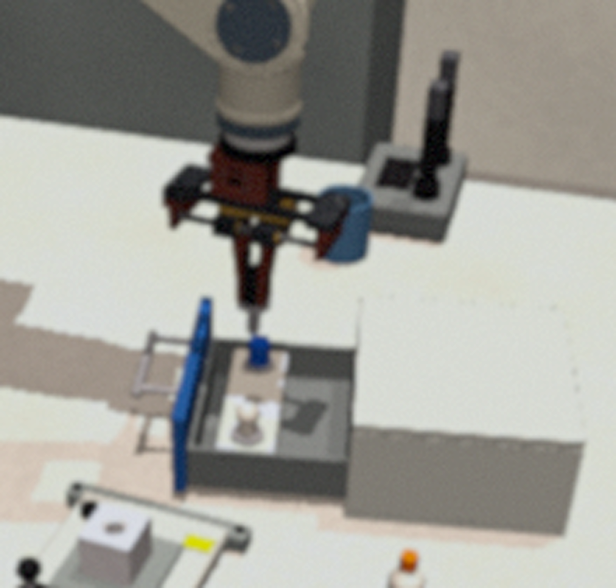

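The rod is held (13.9 mm across the blade) and clear, and the other two are still in the rack. I'll take it over the socket and measure the rod against the bore in the same picture.

```bash
python3 - <<'E'
from station import env,set_gripper,viewer
from h import *
np.set_printoptions(precision=2,suppress=True)
q=down(-.12)
env.move_l([482.8,-172.7,265],rot=q,rate=150)
env.move_l([482.8,-172.7,226],rate=100)
env.hold(.3)
s=env.read_state(); print(s['tool_pos'],s['force'],s['wrist_torque'],s['width'],s['time_s'],s['qpos'])
im=viewer.camera('side');cv2.imwrite('pics/s6.png',im)
it=viewer.camera('top');cv2.imwrite('pics/t6.png',it)
a=im[190:290,240:330];cv2.imwrite('pics/s6z.png',cv2.convertScaleAbs(cv2.resize(a,None,fx=6,fy=6,interpolation=cv2.INTER_CUBIC),alpha=1.5))
E
```

```text
[ 483.07 -172.79  226.52] [ 1.11 -0.31 -0.48] [-0.04 -0.06 -0.01] 14.044773427041248 18.6583 [-0.37  0.37  1.93  0.    0.84 -0.25]
```

View pics/s6z.png

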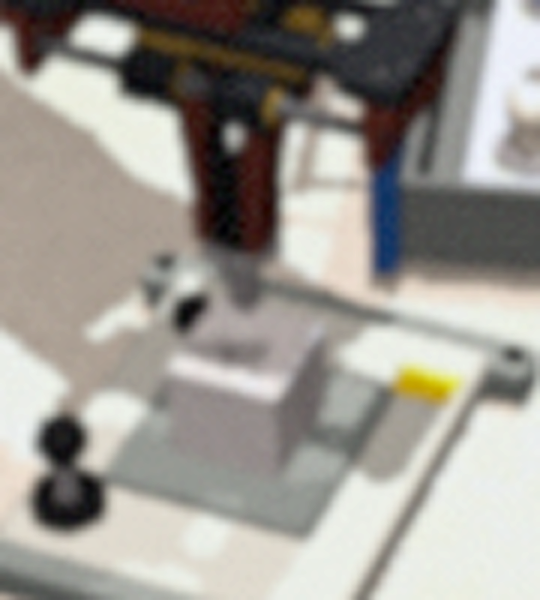

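```bash
cat >> h.py <<'E'
def proj(P,X):
    X=np.atleast_2d(X); pc=(np.c_[X,np.ones(len(X))]@np.linalg.inv(P['pose']).T)
    v=np.c_[pc[:,0],-pc[:,1],-pc[:,2]]
    K=np.array([[P['fx'],0,P['cx']],[0,P['fy'],P['cy']],[0,0,1]])
    return cv2.projectPoints(v.reshape(-1,1,3),np.zeros(3),np.zeros(3),K,P['dist'])[0].reshape(-1,2)
E
python3 - <<'E'
from station import viewer
from h import *
np.set_printoptions(precision=2,suppress=True)
S=viewer.camera_params('side')
hole=(np.array([312,218])+.5)/12-.5+[255,230]
b=plane(S,[hole],80)[0]; 
x0,y0,k=262,222,14
im=cv2.imread('pics/s6.png')[y0:y0+40,x0:x0+40]
a=cv2.convertScaleAbs(cv2.resize(im,None,fx=k,fy=k,interpolation=cv2.INTER_CUBIC),alpha=1.7)
f=lambda p:tuple(((np.array(p)+.5-[x0,y0])*k-.5).round().astype(int))
def circ(c,r,z,col):
    th=np.linspace(0,2*np.pi,40); pts=np.array([f(p) for p in proj(S,np.c_[c[0]+r*np.cos(th),c[1]+r*np.sin(th),0*th+z])]); cv2.polylines(a,[pts.astype(np.int32)],True,col,1)
circ(b,9,80,(0,255,0))
circ(b,7,130,(0,0,255)); circ(b,7,109,(0,0,255)); circ(b,18,139,(255,0,0)); circ(b,18,144,(255,0,0))
cv2.imwrite('pics/s6y.png',a); print(b,hole)
E
```

```text
[ 482.23 -172.72   80.  ] [280.54 247.71]
```

View pics/s6y.png

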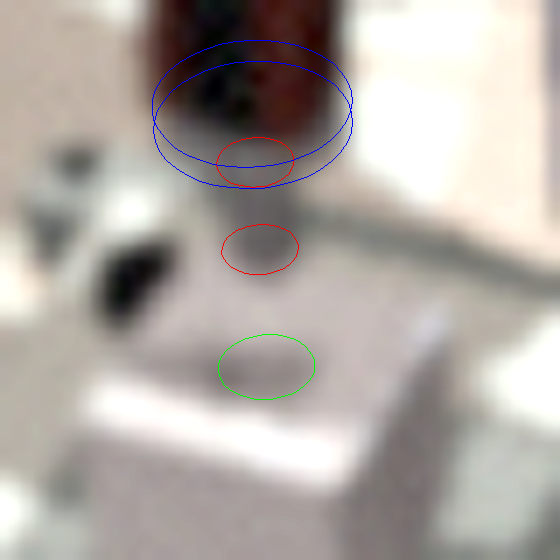

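The shaft appears about 0.5 px (1.5 mm) to the +x side of the bore axis and perhaps 1 mm to the -y side. I'll correct that and go down with a force stop to just above the plunger, where the TCP should be at about 178.

```bash
python3 - <<'E'
from station import env,set_gripper,viewer
from h import *
np.set_printoptions(precision=2,suppress=True)
f=lambda k:print(k,*[env.read_state()[x] for x in('tool_pos','force','wrist_torque','width','time_s')])
x,y=481.6,-172.0
env.move_l([x,y,206],rate=80); env.hold(.2); f('above')
for z in (196,188,180):
    r=env.move_l([x,y,z],rate=30,f_stop=5); f((z,r))
    if r: break
im=viewer.camera('side');cv2.imwrite('pics/s7.png',im)
a=im[205:275,250:320];cv2.imwrite('pics/s7z.png',cv2.convertScaleAbs(cv2.resize(a,None,fx=8,fy=8,interpolation=cv2.INTER_CUBIC),alpha=1.7))
E
```

```text
above [ 481.85 -172.11  206.38] [-0.16  0.58 -0.21] [-0.06 -0.08 -0.04] 14.102111603616564 19.3583
(196, False) [ 481.5  -171.97  195.76] [-0.25 -1.07 -1.32] [-0.04 -0.07  0.05] 13.97307451395633 19.8417
(188, False) [ 481.48 -171.94  187.75] [-0.45  0.27 -1.15] [-0.04 -0.08  0.04] 14.037588552557784 20.2583
(180, False) [ 481.48 -171.95  179.75] [-0.21 -0.21 -0.05] [-0.03  0.01 -0.03] 13.866773980739818 20.675
```

View pics/s7z.png

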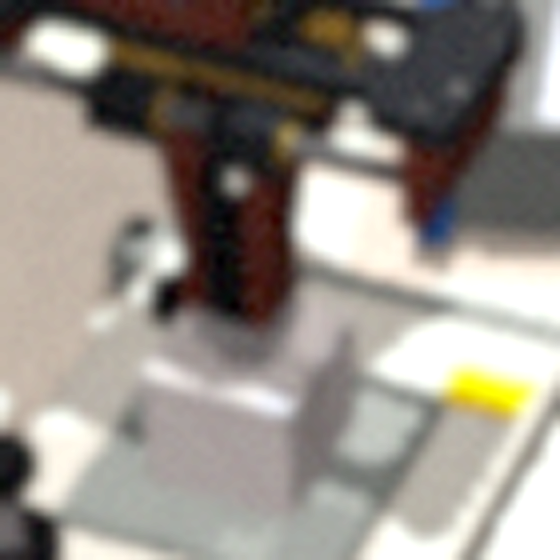

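The rod is in the bore (foot 22 mm below the rim) with practically no side force. Now I'll press slowly.

```bash
python3 - <<'E'
from station import env,set_gripper,viewer
from h import *
np.set_printoptions(precision=2,suppress=True)
f=lambda k:print(k,*[env.read_state()[x] for x in('tool_pos','force','wrist_torque','width','time_s')])
x,y=481.5,-172.0
for z in (174,170,168.5):
    r=env.move_l([x,y,z],rate=15,f_stop=14); f((z,r))
    if r: break
if not r:
    r=env.move_l([x,y,164],rate=8,f_stop=8); f(r)
env.hold(.5); f('hold')
im=viewer.camera('side');cv2.imwrite('pics/s8.png',im)
a=im[205:275,250:320];cv2.imwrite('pics/s8z.png',cv2.convertScaleAbs(cv2.resize(a,None,fx=8,fy=8,interpolation=cv2.INTER_CUBIC),alpha=1.7))
E
```

```text
(174, False) [ 481.81 -172.09  174.23] [0.63 0.34 3.63] [-0.01 -0.19 -0.  ] 13.620701634667313 21.275
(170, False) [ 481.78 -172.1   170.09] [ 0.73 -0.77  5.21] [-0.03 -0.27  0.01] 13.813132397351545 21.6917
(168.5, False) [ 481.77 -172.1   168.64] [0.95 0.01 5.4 ] [-0.05 -0.23 -0.02] 13.830871631463635 21.9417
True [ 481.84 -172.11  167.62] [-0.53  0.08  5.64] [0.05 0.08 0.03] 13.961606109453724 22.2667
hold [ 481.82 -172.12  167.61] [-0.12 -0.57  6.37] [0.06 0.07 0.  ] 13.989375683914341 22.7667
```

View pics/s8z.png

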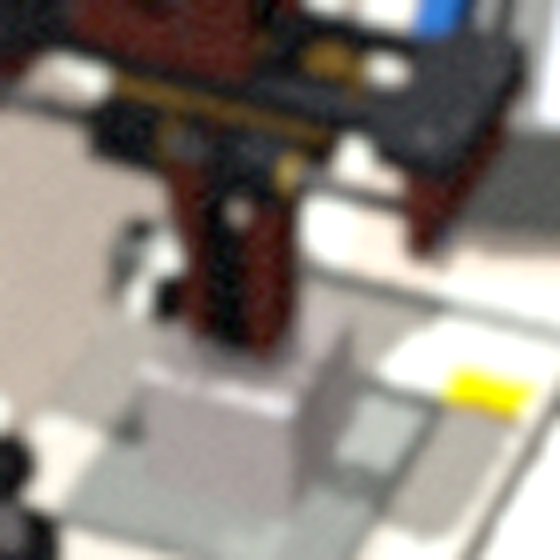

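The hard stop came at TCP 167.6, against 167.5 expected, but the push relaxed to the spring force after the stop. I'll add push in small position steps.

```bash
python3 - <<'E'
from station import env,set_gripper,viewer
from h import *
np.set_printoptions(precision=2,suppress=True)
f=lambda k:print(k,*[env.read_state()[x] for x in('tool_pos','force','wrist_torque','width','time_s')])
x,y=env.read_state()['tool_pos'][:2]
z=167.6
for i in range(10):
    z-=.3
    env.move_l([x,y,z],rate=5); env.hold(.25); f(round(z,2))
    if env.read_state()['force'][2]>18: break
env.hold(.7); f('hold')
E
```

```text
167.3 [ 481.78 -172.1   167.5 ] [-0.36  0.63  7.33] [0.05 0.01 0.07] 13.850854075044133 23.3167
167.0 [ 481.77 -172.11  167.47] [-1.96  0.51 11.31] [ 0.11  0.21 -0.01] 14.062544111524492 23.8167
166.7 [ 481.75 -172.08  167.45] [-2.96  0.18 13.96] [ 0.18  0.53 -0.02] 13.882180289837462 24.3167
166.4 [ 481.77 -172.09  167.47] [-2.98  1.87 16.72] [0.21 0.68 0.02] 13.854729540333837 24.8167
166.1 [ 481.78 -172.09  167.46] [-5.08  2.78 22.25] [ 0.3   0.82 -0.03] 14.111825791471942 25.3167
hold [ 481.76 -172.1   167.45] [-5.43  1.39 21.47] [ 0.36  0.83 -0.02] 13.998398315368942 26.0167
```

The height is fixed at 167.46 while the push rises to about 21.5 N, so the flange is on the rim (roughly 8 N from the spring and 13 N on the socket) and nothing slips. One last look before I sign off.

```bash
python3 - <<'E'
from station import viewer
import cv2
cv2.imwrite('pics/s9.png',viewer.camera('side'))
E
```

```text
(no output)
```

View pics/s9.png

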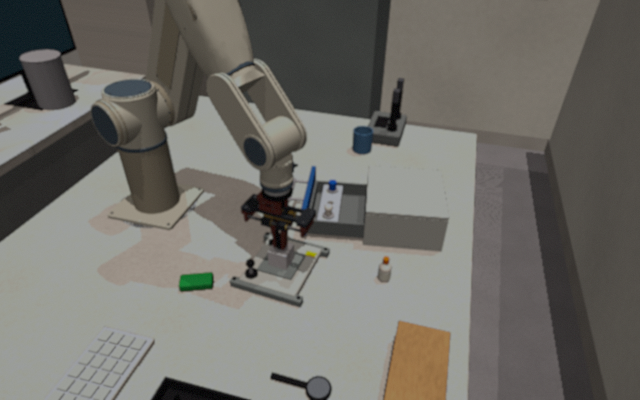

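The rod is in the socket at (281,255) under the gripper. The blue and white rods stand in the rack at (331,187) and (328,210). The drops (385,269), lens case (196,281), magnifier (305,385) and mug (362,140) are where they were.

```bash
python3 - <<'E'
from station import workorder,env
print(workorder.sign_off()); s=env.read_state(); print(s['tool_pos'],s['force'],s['width'],s['time_s'])
E
```

```text
the job is handed in; nothing more can be done
None
the job is handed in; nothing more can be done
```

I pulled the drawer open about 165 mm by its handle, took the test rod from the middle hole and lowered it foot down into the socket. I pressed it onto the rim and handed the job in with the gripper still holding it down. No verdict is reported.

**Last checks:**
- **Seating:** the TCP held at 167.46 mm (167.5 expected with the flange on the rim) while the push rose from about 7 N to about 21.5 N. That leaves roughly 13 N on the rim beyond the spring's 8 N, and nothing slipped.
- **Grip:** the finger opening stayed at about 14 mm, the blade's thickness.
- **Side load:** there is about 5 N of sideways force and 0.9 N m at the wrist under the push. I did not measure the rod's tilt directly, but the seated height fits an upright rod.
- **Other objects:** by eye in the last side picture, the other two rods stand in the rack and the four bystanders are where they were.
- **Time:** the clock read about 26 s at the last reading before sign-off.

**Disagreements:** the rod's x position differed by up to about 5 mm between estimates. I moved the gripper 4 mm after a second look, before closing. The bore estimates differed by about 3 mm in x and 4 mm in y. I corrected by 1 to 2 mm from a picture of the rod above the bore, and it went in with almost no side force.

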